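# Squeegee the film on a glass pane in two overlapping strokes

## Robot

A 6-joint arm with a two-finger parallel gripper is mounted at the origin on the work surface. World frame = base frame: x ahead of the robot, y to its left, z up, the work surface at z = 0. Lengths are in m, angles in rad, forces in N, time in s.
With the tool pointing down it reaches from about 0.35 to 0.85 m from the base axis. Payload 8.1 kg.
Tool frame: the origin (TCP) lies at the centre of the arm's flange, where the gripper is bolted on; the fingertips stand 186 mm ahead of it and the grasp point (between the pads) lies 167 mm ahead of it; z points along the fingers, y is the direction in which the jaws open and shut (so a half turn about z gives the same grasp; the last joint's range is limited). The gripper opens to 93 mm and grips with 3 to 60 N. Pads are 15 mm wide; open, the fingers measure 128 mm over their backs; the gripper's body (75 mm by 188 mm) begins 65 mm behind the grasp point.
Start: joints at [1.105, 0.13, 1.488, -0, 1.523, -0.085], TCP at [0.223, 0.557, 0.405] pointing down, gripper open.
Joint ranges: [-2.96, 2.96], [-0.89, 2.26], [0.02, 2.5], [-1.34, 4.48], [0, 2.73], [-2.66, 2.66]. Speed limits (rad/s): [2.39, 2.39, 2.79, 3.14, 3.14, 3.14].

## Interface

Orientations are given as a rotation vector (axis times angle).
In Python, from plant import robot, viewer, order gives the robot as it stands.
- The arm moves only by the tool apply_moves, never from a script. Its argument "deltas" is a list of rows, each a list of 3 entries, a list of its own where there are three numbers: the finger opening in mm, from 0 to 93, then the shift along the tool's x, y, z in mm, then the turn about the tool's z in rad. In form: [[grip, [dx, dy, dz], yaw], ...]. A call has 1 to 5 rows; each row shifts and turns the commanded pose from where the row before left it, along the tool's axes as they then stand; what a row does not reach is not made up. A row lasts 1/8 s, in which the tool goes at most 62.5 mm and 10.7 degrees, less where a joint would pass 70% of its speed; a pose out of reach is approached as far as the arm can. A call is refused whole if a number of a shift passes 62.5 or a number of a turn 0.188, either way. A call with a gripper value outside its range is refused whole. The fingers move at their own pace and stop on an object; "grip_force" is the grip in N (left out, the last holds). Time passes only in rows, so rows that do not move let the fingers close. It gives the time, the measured TCP pose, the force and the opening at its end, in the units of the state.
- robot.read_state(): the state, without advancing time (a new reading comes with each control period).
- viewer.read_camera(name): name is "scene" or "top"; returns the picture (480x640x3 uint8, blue, green, red); there is no depth.
- viewer.get_calibration(name): a dict with "fx", "fy", "cx", "cy" (pixels), "R" (3x3) and "t" (3): a world point X has camera coordinates R X + t. Camera axes: x right, y down, z forward; pixel columns grow to the right and rows downward; lengths in m; the calibration is good to about 2 mm. A picture is of the moment at which its call begins. get_calibration takes no time and is no camera call.
- order.close_job(): hands the job in, once; it reports no verdict.
The state is a dict: "t": time; "q": joint angles; "dq": joint speeds; "joint_torque": joint torques, N m; "tool_pos": TCP position; "orientation": TCP orientation; "force": force on the tool from outside, world axes, zero at the start; "wrist_torque": the same for the moment, N m; "opening": finger opening in m.
Only numpy, scipy, OpenCV 4.12 (cv2) and the standard library are available. Lean on these libraries where they do the work, as an engineer would, in place of code of your own. Each camera call takes 0.05 s, during which the arm holds its last target. There are 200 camera calls.

## Task

Take the widest squeegee from the rack and press the film down on the glass pane in two straight, overlapping strokes that together cover the whole film: first the half beside the long fence, then the other half, each from the short-fence end of the film to its open end, with the blade square to the stroke and a steady light push of about 8 newtons all the way; lift the blade clear of the glass after each stroke. Never lean hard on the glass (20 newtons is too much), and keep the fingers off it. Then hang the squeegee back in its empty place in the rack and leave everything else on the bench where it is.

Things in the scene. Friction and masses are not known exactly. Their poses are not given: they have to be found in the camera images.
- board: Fixed plywood squaring board, 290 x 250 x 12 mm, with an aluminium L-shaped fence in whose corner the glass pane lies. Origin at bench level below the pane's centre, axes as the pane's. Fences 12 mm wide, tops 30 mm above the bench (10 mm above the glass; screw heads 3 mm more). Starts on either side of the bench, its x axis up to 0.3 rad off straight ahead.
- pane: Fixed glass pane, 260 mm (x) by 220 mm (y), upper face 20 mm above the bench. Origin at bench level below its centre, z up. The short fence stands along its -x edge (inner face x = -130 mm), the long fence along its +y edge (inner face y = +110 mm); the +x and -y edges are open. So strokes run along +x.
- film (a point): Centre of the dark film already laid on the pane, on the glass's upper face (20 mm above the bench). The film is 200 mm (x) by 170 mm (y), centred on the pane, with bare glass round it; axes as the pane's.
- rack: Fixed white rack, base 130 x 224 x 10 mm; on it three pairs of upright plates along its x (each 100 mm long, 6 mm thick, tops 65 mm above the bench), pairs at y = -72, 0 and +72 mm, a 22 mm gap in each pair, open at both ends. A tool hangs by its shoulders on the plate tops, blade in the gap. Three tools fill it, in any order. Origin at bench level, centre; yaw up to 0.35 rad either way.
- wide_squeegee: The widest rack tool, about 0.19 kg (varies), 120 mm long along its x, symmetric. Black shoulders 120 x 40 x 12 mm with a black grip on top; below them an aluminium blade holder 12 mm thick, 22 mm deep, and a rubber blade. Origin: middle of the shoulders' underside (65 mm above the bench in the rack), z up; in the rack its x lies along the rack's x.
- grip (a point): Middle of the wide squeegee's grip, 40 mm above its origin. The grip is 76 mm long (x), 22 mm thick (y, the way to pinch it) and reaches from 12 to 60 mm above the origin.
- blade_edge (a point): Middle of the wide squeegee's rubber blade edge, 45 mm below its origin when free; blade 119 mm long, 6 mm thick. The blade is sprung: it gives straight up into its holder by 1 mm for every 1.2 N, at most 12 mm (14 N), then it is rigid; about 6.5 mm of give makes the 8 N wanted. This point moves with it.
- short_squeegee: Bystander in the rack: a like squeegee but only 75 mm long (grip 60 mm); origin as on the wide one, its top 60 mm above the origin.
- felt_block: Bystander in the rack: a like tool 90 mm long (grip 60 mm) with a grey felt edge instead of rubber; origin as on the wide one, its top 60 mm above the origin.
- film_roll: Bystander: film roll 57 mm thick standing upright in a round white foot of 80 mm diameter, 201 mm tall in all, loose, standing between rack and pane. Origin at the middle of its underside.
- spray_bottle: Bystander: loose white spray bottle, 72 mm diameter, 186 mm tall. Origin at the middle of its underside. Its nozzle points along its -x and reaches 57 mm from the axis.
- spray_bottle2: Bystander: loose pale spray bottle, same size and origin as the other, on the other side of the bench.
- tape_roll: Bystander: roll of masking tape lying flat, 90 mm diameter, 25 mm tall. Origin at the middle of its underside.
- knife: Bystander: closed snap-off knife lying flat, 145 mm long along its x axis, 24 mm wide, 19 mm tall. Origin at the middle of its underside.
There are look-alikes about, which are no part of the job. Leave any purple or red look-alike of the wide_squeegee alone.

How it is judged:
On the way, in this order (a step that is already met when the one before it is completed fails the run):
1. first stroke, beside the long fence: blade pressed on the pane with 3 to 15 N at the start of the film, square to the stroke (contact force between wide_squeegee and pane between 3 and 15 N and x of blade_edge in the frame of pane between -0.118 and -0.085 m and y of blade_edge in the frame of pane between 0.022 and 0.048 m and angle between the x axis of wide_squeegee and the y axis of pane, either way round below 0.15 rad), for 0.1 s.
2. first stroke, beside the long fence: blade pressed on the pane with 3 to 15 N and moving over its first half, square to the stroke (contact force between wide_squeegee and pane between 3 and 15 N and x of blade_edge in the frame of pane between -0.075 and -0.005 m and y of blade_edge in the frame of pane between 0.022 and 0.048 m and angle between the x axis of wide_squeegee and the y axis of pane, either way round below 0.15 rad and linear speed of wide_squeegee above 0.008 m/s), for 0.3 s.
3. first stroke, beside the long fence: blade pressed on the pane with 3 to 15 N and moving over its second half, square to the stroke (contact force between wide_squeegee and pane between 3 and 15 N and x of blade_edge in the frame of pane between 0.005 and 0.075 m and y of blade_edge in the frame of pane between 0.022 and 0.048 m and angle between the x axis of wide_squeegee and the y axis of pane, either way round below 0.15 rad and linear speed of wide_squeegee above 0.008 m/s), for 0.3 s.
4. first stroke, beside the long fence: blade pressed on the pane with 3 to 15 N at the end of the film, square to the stroke (contact force between wide_squeegee and pane between 3 and 15 N and x of blade_edge in the frame of pane between 0.085 and 0.122 m and y of blade_edge in the frame of pane between 0.022 and 0.048 m and angle between the x axis of wide_squeegee and the y axis of pane, either way round below 0.15 rad), for 0.1 s.
5. blade lifted clear of the pane (15 mm or more) (z of blade_edge in the frame of pane above 0.035 m), for 0.05 s.
6. second stroke, on the other half: blade pressed on the pane with 3 to 15 N at the start of the film, square to the stroke (contact force between wide_squeegee and pane between 3 and 15 N and x of blade_edge in the frame of pane between -0.118 and -0.085 m and y of blade_edge in the frame of pane between -0.056 and -0.022 m and angle between the x axis of wide_squeegee and the y axis of pane, either way round below 0.15 rad), for 0.1 s.
7. second stroke, on the other half: blade pressed on the pane with 3 to 15 N and moving over its first half, square to the stroke (contact force between wide_squeegee and pane between 3 and 15 N and x of blade_edge in the frame of pane between -0.075 and -0.005 m and y of blade_edge in the frame of pane between -0.056 and -0.022 m and angle between the x axis of wide_squeegee and the y axis of pane, either way round below 0.15 rad and linear speed of wide_squeegee above 0.008 m/s), for 0.3 s.
8. second stroke, on the other half: blade pressed on the pane with 3 to 15 N and moving over its second half, square to the stroke (contact force between wide_squeegee and pane between 3 and 15 N and x of blade_edge in the frame of pane between 0.005 and 0.075 m and y of blade_edge in the frame of pane between -0.056 and -0.022 m and angle between the x axis of wide_squeegee and the y axis of pane, either way round below 0.15 rad and linear speed of wide_squeegee above 0.008 m/s), for 0.3 s.
9. second stroke, on the other half: blade pressed on the pane with 3 to 15 N at the end of the film, square to the stroke (contact force between wide_squeegee and pane between 3 and 15 N and x of blade_edge in the frame of pane between 0.085 and 0.122 m and y of blade_edge in the frame of pane between -0.056 and -0.022 m and angle between the x axis of wide_squeegee and the y axis of pane, either way round below 0.15 rad), for 0.1 s.
10. blade lifted clear of the pane (15 mm or more) (z of blade_edge in the frame of pane above 0.035 m), for 0.05 s.
At the end, for the whole second after the job is handed in: The wide squeegee hangs released and still in its place in the rack: height within 4 mm, 25 mm along and 10 mm across the rack, in line within 0.15 rad, upright within 0.1 rad; the other two rack tools are within 20 mm and the other bystanders within 30 mm of where they started (z of wide_squeegee in the frame of rack between 0.061 and 0.069 m and x of wide_squeegee in the frame of rack between -0.025 and 0.025 m and angle between the x axis of wide_squeegee and the x axis of rack, either way round below 0.15 rad and angle between wide_squeegee's own z axis and vertical below 0.1 rad and linear speed of wide_squeegee below 0.02 m/s and contact force between the fingers and wide_squeegee below 0.1 N and (y of wide_squeegee in the frame of rack between -0.082 and -0.062 m or y of wide_squeegee in the frame of rack between -0.01 and 0.01 m or y of wide_squeegee in the frame of rack between 0.062 and 0.082 m) and distance of each of film_roll, spray_bottle, spray_bottle2, tape_roll, knife from where it was at the start of the episode below 0.03 m and distance of each of short_squeegee, felt_block from where it was at the start of the episode below 0.02 m); the robot touches nothing.
It fails at once if the squeegee is pressed on the pane with more than 20 N (contact force between wide_squeegee and pane above 20 N).
It fails at once if the fingers touch the pane (contact force between the fingers and pane above 1 N).
It fails at once if one of the other two rack tools is moved more than 20 mm (distance of any of short_squeegee, felt_block from where it was at the start of the episode above 0.02 m).
It fails at once if a bystander on the bench is moved more than 30 mm (distance of any of film_roll, spray_bottle, spray_bottle2, tape_roll, knife from where it was at the start of the episode above 0.03 m).
It also fails if it takes over 69 s, if anything falls off the work surface, if the arm or the gripper's body presses on something with over 40 N, if the wrist force passes 120 N, or if a joint passes its speed limit or range.

## Working session

There is one attempt and no reset: what is moved stays moved. The work goes in short steps, Python scripts to look and compute and a tool call to move; the robot and the scene stay as the last step left them, time stands still between calls to the robot, and variables do not carry over. Pictures are saved under pics/ and viewed, about 8 in all and at most 12, crops included, and the job is handed in when it is done.

Besides the shell and the picture viewer there is one more tool, called in YAML: its name, and indented under it one key for each argument. apply_moves: Moves the arm, as the interface text tells. Its arguments: {"type":"object","properties":{"deltas":{"type":"array"},"grip_force":{"type":"number"}},"required":["deltas"]}

```bash
mkdir -p pics; ls
python3 - <<'E'
from plant import robot, viewer, order
import cv2
for n in("scene","top"):
    cv2.imwrite(f"pics/{n}0.png",viewer.read_camera(n)); c=viewer.get_calibration(n); print(n,c)
print(robot.read_state())
E
```

```text
pics
scene {'fx': 512.708302407856, 'fy': 512.708302407856, 'cx': 319.1207116826396, 'cy': 234.25575162051592, 'R': array([[-0.37194427,  0.92823883,  0.00548927],
       [ 0.54891109,  0.2247092 , -0.80511017],
       [-0.74856802, -0.29644299, -0.59309989]]), 't': array([ 0.22263353, -0.23086383,  1.8158892 ])}
top {'fx': 457.8622962046, 'fy': 457.8622962046, 'cx': 321.6791235952043, 'cy': 236.41402118186122, 'R': array([[-0.01322151, -0.99990941, -0.00252416],
       [-0.99648411,  0.013385  , -0.08270587],
       [ 0.08273216,  0.00142179, -0.9965708 ]]), 't': array([0.01757318, 0.55777404, 1.14013815])}
{'t': 0.1, 'q': array([ 1.10460955e+00,  1.31062120e-01,  1.48917616e+00,  7.38329343e-07,
        1.52301926e+00, -8.53671683e-02]), 'dq': array([-0.00045779, -0.00174731, -0.00214616, -0.00052312,  0.00079367,
        0.00117172]), 'joint_torque': array([ 9.68439526e-04, -5.61334097e+01, -4.93100452e+01,  7.70455878e-02,
        2.90578755e-02, -1.05971717e-04]), 'tool_pos': array([0.22287353, 0.55684067, 0.40380298]), 'orientation': array([-5.94495871e-01, -3.08436705e+00,  2.51569048e-03]), 'force': array([ 0.49595728, -0.12298378,  0.0415403 ]), 'wrist_torque': array([ 0.04594196, -0.00796626, -0.0017164 ]), 'opening': 0.09333367321347467}
```

View pics/top0.png

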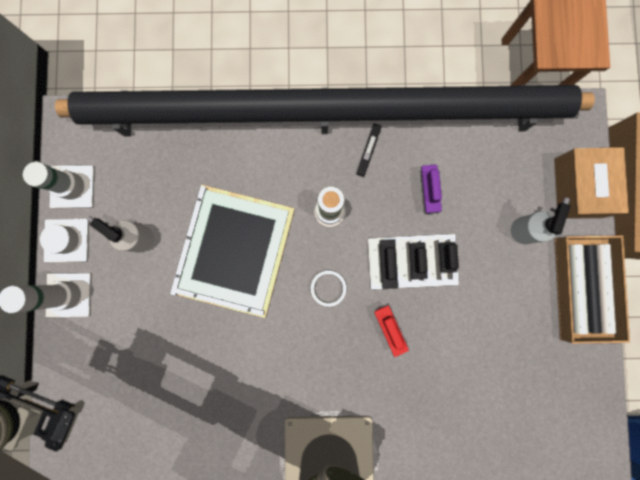

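View pics/scene0.png

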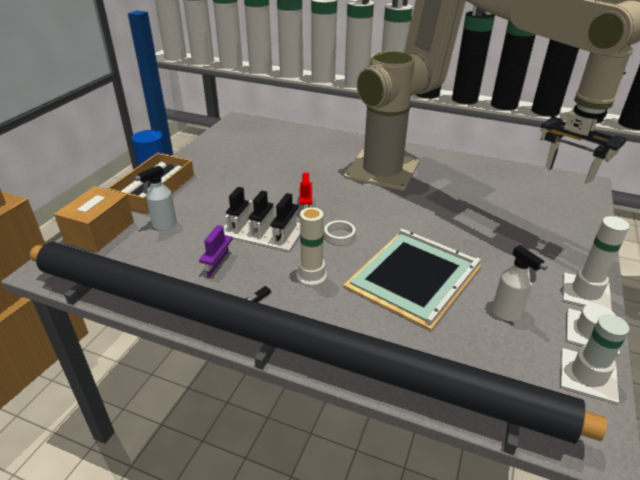

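```bash
cat > h.py <<'E'
import numpy as np, cv2
from plant import robot, viewer, order
from scipy.spatial.transform import Rotation as Ro
def ray(n,uv,z):
    c=viewer.get_calibration(n); R,t=c["R"],c["t"]
    uv=np.atleast_2d(uv).astype(float)
    d=np.c_[(uv[:,0]-c["cx"])/c["fx"],(uv[:,1]-c["cy"])/c["fy"],np.ones(len(uv))]@R
    o=-R.T@t
    return o+d*((z-o[2])/d[:,2])[:,None]
def proj(n,X):
    c=viewer.get_calibration(n); p=np.atleast_2d(X)@c["R"].T+c["t"]
    return np.c_[p[:,0]/p[:,2]*c["fx"]+c["cx"],p[:,1]/p[:,2]*c["fy"]+c["cy"]]
def biggest(mask,x0,y0,x1,y1):
    m=np.zeros_like(mask); m[y0:y1,x0:x1]=mask[y0:y1,x0:x1]
    cs,_=cv2.findContours(m,cv2.RETR_EXTERNAL,cv2.CHAIN_APPROX_NONE)
    return max(cs,key=cv2.contourArea)[:,0,:]
def rect(n,pts,z):
    """min-area rectangle on plane z: centre, sides (mm), yaw of long side"""
    P=ray(n,pts,z)[:,:2]
    c,s,a=cv2.minAreaRect((P*1000).astype(np.float32))
    a=np.radians(a)
    if s[0]<s[1]: s=s[::-1]; a+=np.pi/2
    return np.round(np.array(c)/1000,4),np.round(s,1),round((a+np.pi/2)%np.pi-np.pi/2,4)
E
python3 - <<'E'
from h import *
im=cv2.imread("pics/top0.png"); g=im.max(2)
print("film",rect("top",biggest((g<70).astype(np.uint8),185,195,285,300),.02))
w=((im.min(2)>170)).astype(np.uint8); m=np.zeros_like(w); m[225:300,362:466]=w[225:300,362:466]
ys,xs=np.nonzero(m); P=np.c_[xs,ys]
print("rack",rect("top",P,.010))
b=(g<60).astype(np.uint8)
for x0,x1 in((376,402),(404,430),(433,462)):
    c=biggest(b,x0,228,x1,295); print(c.min(0),c.max(0),"z77",rect("top",c,.077),"z125",rect("top",c,.125))
sc=cv2.imread("pics/scene0.png")
A=cv2.resize(im[220:340,355:475],(480,480),interpolation=cv2.INTER_CUBIC)
B=cv2.resize(sc[170:280,200:320],(480,440),interpolation=cv2.INTER_CUBIC)
cv2.imwrite("pics/crop1.png",np.hstack([A[:440],B])[:, :800])
E
```

```text
film (array([0.5678, 0.249 ]), array([122.5, 112.8]), np.float64(-0.2594))
rack (array([ 0.4927, -0.2225]), array([224.9, 133.1]), np.float64(-1.5326))
[380 241] [395 286] z77 (array([ 0.4856, -0.1484]), array([108.6,  34.4]), np.float64(0.0387)) z125 (array([ 0.4845, -0.1416]), array([103.9,  32.9]), np.float64(0.0387))
[409 243] [425 277] z77 (array([ 0.493 , -0.2203]), array([82.2, 36.9]), np.float64(0.0375)) z125 (array([ 0.4917, -0.2104]), array([78.6, 35.3]), np.float64(0.0375))
[438 242] [457 271] z77 (array([ 0.5007, -0.2934]), array([70.3, 42.6]), np.float64(0.0425)) z125 (array([ 0.499 , -0.2802]), array([67.2, 40.8]), np.float64(0.0425))
```

View pics/crop1.png

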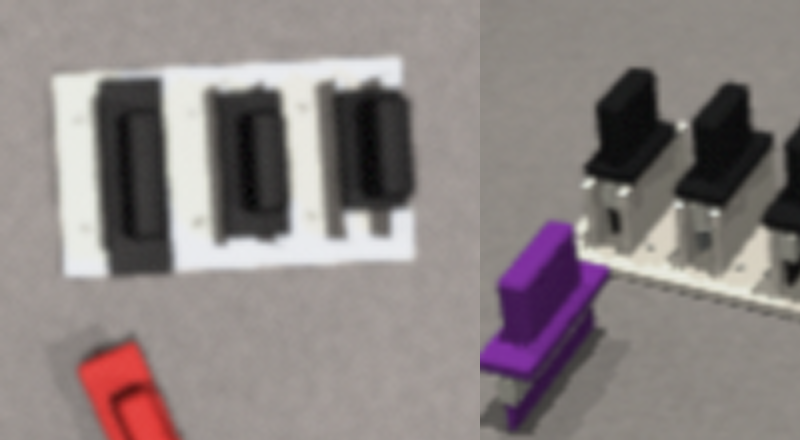

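Run:
```python
from h import *
im=cv2.imread("pics/top0.png"); g=im.max(2)
for T in(80,95,110,125):
    b=(g<T).astype(np.uint8)
    print(T,"film",rect("top",biggest(b,185,195,285,300),.02))
    c=biggest(b,374,228,403,295); print("  tool",rect("top",c,.077))
hsv=cv2.cvtColor(im,cv2.COLOR_BGR2HSV)
print(im[250,235],im[205,220],im[195,215],im[262,384],im[236,389],im[260,370])
c=viewer.get_calibration("top");print(-c["R"].T@c["t"])
# predicted rack plate pair & tool pts for overlay check
yaw=-.26
R=np.array([[np.cos(yaw),-np.sin(yaw)],[np.sin(yaw),np.cos(yaw)]])
```

```text
80 film (array([0.5296, 0.2361]), array([191.3, 160.7]), np.float64(-0.271))
  tool (array([ 0.4856, -0.1485]), array([113.5,  36.9]), np.float64(0.029))
95 film (array([0.5297, 0.2355]), array([193.9, 163.4]), np.float64(-0.2668))
  tool (array([ 0.4853, -0.1484]), array([116. ,  38.5]), np.float64(0.0388))
110 film (array([0.5294, 0.2357]), array([195.7, 165. ]), np.float64(-0.2677))
  tool (array([ 0.4848, -0.1482]), array([117. ,  39.5]), np.float64(0.0352))
125 film (array([0.5293, 0.2358]), array([196.1, 166.3]), np.float64(-0.2673))
  tool (array([ 0.4842, -0.1482]), array([118.3,  40.2]), np.float64(0.0352))
[72 71 71] [172 182 166] [225 234 221] [35 35 36] [145 147 152] [213 220 220]
[0.46171922 0.00848474 1.18240393]
```

Candidates: black left (388,262), black middle (417,260), black right (447,257), purple (431,188) and red (391,331). The left one is black, the longest at about 118 x 40 mm, and in the rack, so it is the wide squeegee.

```bash
cat >> h.py <<'E'
def st():
    s=robot.read_state(); R=Ro.from_rotvec(s["orientation"]).as_matrix()
    y=np.arctan2(R[1,1],R[0,1])
    print("t %.2f pos %s yaz %.4f tilt %s q1 %.2f q6 %.2f F %s open %.1f"%(s["t"],np.round(s["tool_pos"],4),y,np.round(R[:2,2],4),s["q"][0],s["q"][5],np.round(s["force"],1),s["opening"]*1e3))
    return np.array(s["tool_pos"]),y
def plan(xyz,yaz,n,start=None):
    """rows from the present pose to TCP xyz with jaw azimuth yaz"""
    p,y=st() if start is None else start
    d=(np.array(xyz)-p)/n*1e3; a=-((yaz-y+np.pi)%(2*np.pi)-np.pi)/n
    for i in range(n):
        yi=y-a*i; ey=np.array([np.cos(yi),np.sin(yi)]); ex=np.array([-ey[1],ey[0]])
        print([round(float(d[:2]@ex),1),round(float(d[:2]@ey),1),round(float(-d[2]),1)],round(a,4))
E
python3 -c "
from h import *
plan([.485,-.148,.40],-1.534,16)"
```

```text
t 0.10 pos [0.2229 0.5568 0.4038] yaz 1.1900 tilt [-0.0007 -0.0015] q1 1.10 q6 -0.09 F [ 0.5 -0.1  0. ] open 93.3
[-31.6, -34.8, 0.2] 0.1702
[-37.0, -29.0, 0.2] 0.1702
[-41.4, -22.3, 0.2] 0.1702
[-44.6, -14.9, 0.2] 0.1702
[-46.5, -7.2, 0.2] 0.1702
[-47.0, 0.8, 0.2] 0.1702
[-46.2, 8.8, 0.2] 0.1702
[-44.0, 16.5, 0.2] 0.1702
[-40.6, 23.7, 0.2] 0.1702
[-36.0, 30.2, 0.2] 0.1702
[-30.4, 35.9, 0.2] 0.1702
[-23.8, 40.5, 0.2] 0.1702
[-16.6, 44.0, 0.2] 0.1702
[-8.9, 46.1, 0.2] 0.1702
[-1.0, 47.0, 0.2] 0.1702
[7.0, 46.5, 0.2] 0.1702
```

apply_moves:
  deltas:
    - [50, [-31.6, -34.8, 0], 0.17]
    - [50, [-37, -29, 0], 0.17]
    - [50, [-41.4, -22.3, 0], 0.17]
    - [50, [-44.6, -14.9, 0], 0.17]
    - [50, [-46.5, -7.2, 0], 0.17]

```text
t: 0.72
tool_pos: [0.3051, 0.3352, 0.4043]
orientation: [1.82, 2.56, -0.001]
force: [0.5, 0.2, 0.6]
opening: 0.051
```

apply_moves:
  deltas:
    - [50, [-47, 0.8, 0], 0.17]
    - [50, [-46.2, 8.8, 0], 0.17]
    - [50, [-44, 16.5, 0], 0.17]
    - [50, [-40.6, 23.7, 0], 0.17]
    - [50, [-36, 30.2, 0], 0.17]

```text
t: 1.35
tool_pos: [0.3875, 0.1151, 0.4045]
orientation: [-2.714, -1.582, 0.0]
force: [0.6, 0.3, -0.2]
opening: 0.05
```

apply_moves:
  deltas:
    - [50, [-30.4, 35.9, 0], 0.17]
    - [50, [-23.8, 40.5, 0], 0.17]
    - [50, [-16.6, 44, 0], 0.17]
    - [50, [-8.9, 46.1, 0], 0.17]
    - [50, [0, 0, 0], 0]

```text
t: 1.98
tool_pos: [0.4538, -0.0619, 0.4041]
orientation: [3.086, 0.586, -0.002]
force: [-0.6, 0.2, 0.2]
opening: 0.0501
```

```bash
python3 -c "
from h import *
plan([.485,-.148,.35],-1.534,4)"
```

```text
t 1.98 pos [ 0.4538 -0.0619  0.4041] yaz -1.1957 tilt [-0.0012 -0.0003] q1 -0.25 q6 0.95 F [-0.6  0.2  0.2] open 50.1
[-0.6, 22.9, 13.5] 0.0846
[1.3, 22.9, 13.5] 0.0846
[3.2, 22.7, 13.5] 0.0846
[5.1, 22.3, 13.5] 0.0846
```

apply_moves:
  deltas:
    - [50, [-0.6, 22.9, 13.5], 0.085]
    - [50, [1.3, 22.9, 13.5], 0.085]
    - [50, [3.2, 22.7, 13.5], 0.085]
    - [50, [5.1, 22.3, 13.5], 0.083]
    - [50, [0, 0, 0], 0]

```text
t: 2.6
tool_pos: [0.4847, -0.1454, 0.3492]
orientation: [-3.139, -0.068, 0.005]
force: [-0.5, 0.4, -0.4]
opening: 0.05
```

```bash
python3 -c "
from h import *
p,y=st()
im=viewer.read_camera('scene'); t=viewer.read_camera('top')
# predicted grip top corners for tool at (.485,-.148), yaw .037
def box(n,I,hx,hy,z,col):
    ex=np.array([np.cos(.037),np.sin(.037)]);ey=np.array([-ex[1],ex[0]])
    P=[np.r_[np.array([.485,-.148])+a*hx*ex+b*hy*ey,z] for a,b in((1,1),(1,-1),(-1,-1),(-1,1))]
    cv2.polylines(I,[np.round(proj(n,P)*16).astype(int)],True,col,1,shift=4)
for n,I in(('scene',im),('top',t)):
    box(n,I,.038,.011,.125,(0,0,255)); box(n,I,.06,.02,.077,(0,255,0))
u=proj('scene',[[.485,-.148,.1]])[0].astype(int)
A=cv2.resize(im[u[1]-50:u[1]+50,u[0]-50:u[0]+50],(400,400),interpolation=2)
B=cv2.resize(t[210:310,350:450],(400,400),interpolation=2)
cv2.imwrite('pics/c2.png',np.hstack([A,B]))"
```

```text
t 2.60 pos [ 0.4847 -0.1454  0.3492] yaz -1.5276 tilt [-0.0029  0.0013] q1 -0.39 q6 1.13 F [-0.5  0.4 -0.4] open 50.0
```

View pics/c2.png

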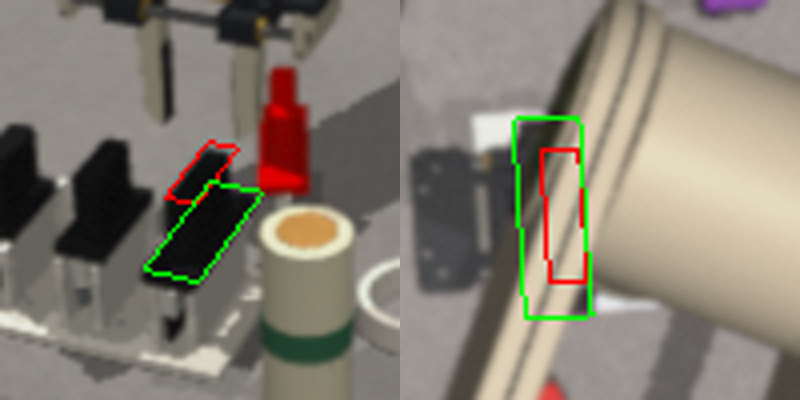

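The predicted boxes lie on the shoulders and grip in the scene view, and the fingers straddle the grip. I'll descend and grasp.

apply_moves:
  deltas:
    - [50, [0, 2.5, 20], 0.006]
    - [50, [0, 0, 20], 0]
    - [50, [0, 0, 20], 0]
    - [50, [0, 0, 17], 0]
    - [50, [0, 0, 0], 0]

```text
t: 3.32
tool_pos: [0.4847, -0.1471, 0.2727]
orientation: [-3.14, -0.06, 0.003]
force: [0.1, -0.1, 0.3]
opening: 0.0502
```

apply_moves:
  deltas:
    - [15, [0, 0, 0], 0]
    - [15, [0, 0, 0], 0]
    - [15, [0, 0, 0], 0]
    - [15, [0, 0, 0], 0]
    - [15, [0, 0, 0], 0]
  grip_force: 35

```text
t: 3.95
tool_pos: [0.4855, -0.1482, 0.2744]
orientation: [3.14, 0.058, 0.002]
force: [0.1, -1.4, 4.7]
opening: 0.0217
```

```bash
python3 -c "
from h import *
st()"
```

```text
t 3.95 pos [ 0.4855 -0.1482  0.2744] yaz -1.5341 tilt [ 0.0011 -0.0007] q1 -0.40 q6 1.14 F [ 0.1 -1.4  4.7] open 21.7
```

apply_moves:
  deltas:
    - [15, [0, 0, -8], 0]
    - [15, [0, 0, -15], 0]
    - [15, [0, 0, -20], 0]
    - [15, [0, 0, -25], 0]
    - [15, [0, 0, -25], 0]

```text
t: 4.58
tool_pos: [0.4851, -0.1478, 0.3683]
orientation: [-3.141, -0.058, -0.0]
force: [-0.6, -0.3, -1.1]
opening: 0.0219
```

apply_moves:
  deltas:
    - [15, [0, 0, -30], 0]
    - [15, [0, 0, -30], 0]
    - [15, [0, 0, -30], 0]
    - [15, [0, 0, -25], 0]
    - [15, [0, 0, 0], 0]

```text
t: 5.2
tool_pos: [0.4854, -0.1479, 0.4848]
orientation: [3.139, 0.058, 0.007]
force: [-0.2, -0.7, -2.0]
opening: 0.0218
```

```bash
python3 -c "
from h import *
y=-.267;c=np.array([.5294,.2357]);X=np.array([np.cos(y),np.sin(y)]);Y=np.array([-X[1],X[0]])
for a,b in((-.103,.036),(.103,.036),(-.103,-.039),(.103,-.039)): print(a,b,c+a*X+b*Y)
t=c-.103*X+.036*Y
plan([*t,.46],-.267,10)
im=viewer.read_camera('scene'); u=proj('scene',[[.485,-.148,.3]])[0].astype(int);print(u)
cv2.imwrite('pics/c3.png',cv2.resize(im[u[1]-80:u[1]+120,u[0]-100:u[0]+100],(600,600),interpolation=2))"
```

```text
-0.103 0.036 [0.43954783 0.29759981]
0.103 0.036 [0.63824858 0.24324899]
-0.103 -0.039 [0.41975991 0.22525731]
0.103 -0.039 [0.61846066 0.17090649]
t 5.20 pos [ 0.4854 -0.1479  0.4848] yaz -1.5339 tilt [ 0.0045 -0.0018] q1 -0.40 q6 1.14 F [-0.2 -0.7 -2. ] open 21.8
[-2.9, -44.7, 2.5] -0.1267
[2.7, -44.7, 2.5] -0.1267
[8.4, -44.0, 2.5] -0.1267
[13.9, -42.6, 2.5] -0.1267
[19.1, -40.5, 2.5] -0.1267
[24.1, -37.8, 2.5] -0.1267
[28.7, -34.4, 2.5] -0.1267
[32.8, -30.5, 2.5] -0.1267
[36.4, -26.1, 2.5] -0.1267
[39.4, -21.3, 2.5] -0.1267
[282 141]
```

View pics/c3.png

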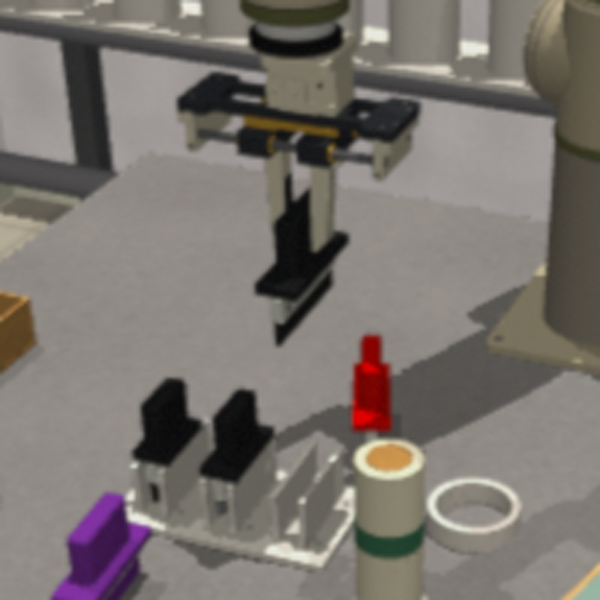

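The squeegee hangs straight in the jaws, its slot is empty, and the other two tools are still in place. I'll carry it over the pane.

apply_moves:
  deltas:
    - [15, [-2.9, -44.7, 2.5], -0.127]
    - [15, [2.7, -44.7, 2.5], -0.127]
    - [15, [8.4, -44, 2.5], -0.127]
    - [15, [13.9, -42.6, 2.5], -0.127]
    - [15, [19.1, -40.5, 2.5], -0.127]

```text
t: 5.88
tool_pos: [0.4615, 0.0762, 0.4673]
orientation: [-2.963, -1.041, 0.004]
force: [0.6, -0.2, -1.6]
opening: 0.0219
```

apply_moves:
  deltas:
    - [15, [24.1, -37.8, 2.5], -0.127]
    - [15, [28.7, -34.4, 2.5], -0.127]
    - [15, [32.8, -30.5, 2.5], -0.127]
    - [15, [36.4, -26.1, 2.5], -0.127]
    - [15, [39.4, -21.3, 2.5], -0.127]

```text
t: 6.5
tool_pos: [0.4382, 0.2989, 0.4547]
orientation: [-2.49, -1.915, 0.004]
force: [1.3, -0.3, -1.4]
opening: 0.0219
```

```bash
python3 -c "
from h import *
plan([.4395,.2976,.30],-.267,5)"
```

```text
t 6.50 pos [0.4382 0.2989 0.4547] yaz -0.2597 tilt [-0.0023 -0.0013] q1 0.50 q6 0.76 F [ 1.3 -0.3 -1.4] open 21.9
[-0.2, 0.3, 30.9] 0.0015
[-0.2, 0.3, 30.9] 0.0015
[-0.2, 0.3, 30.9] 0.0015
[-0.2, 0.3, 30.9] 0.0015
[-0.2, 0.3, 30.9] 0.0015
```

apply_moves:
  deltas:
    - [15, [-0.2, 0.3, 31], 0.002]
    - [15, [-0.2, 0.3, 31], 0.002]
    - [15, [-0.2, 0.3, 31], 0.002]
    - [15, [-0.2, 0.3, 31], 0]
    - [15, [-0.2, 0.3, 31], 0]

```text
t: 7.12
tool_pos: [0.4392, 0.2958, 0.2989]
orientation: [-2.5, -1.902, 0.004]
force: [-0.1, 0.7, -2.3]
opening: 0.0217
```

apply_moves:
  deltas:
    - [15, [0, 0, 0], 0]
    - [15, [0, 0, 0], 0]

```text
t: 7.38
tool_pos: [0.4401, 0.2963, 0.3021]
orientation: [-2.5, -1.902, 0.0]
force: [0.6, 0.7, -2.0]
opening: 0.0219
```

```bash
python3 -c "
from h import *
p,y=st()
im=viewer.read_camera('scene'); t=viewer.read_camera('top')
# predict blade edge line at TCP p, free edge z=p-.2544
ax=np.array([-np.sin(y),np.cos(y),0])
E=[p+[0,0,-.2544]+s*.0595*ax for s in(-1,1)]
yaw=-.267;c=np.array([.5294,.2357]);X=np.array([np.cos(yaw),np.sin(yaw)]);Y=np.array([-X[1],X[0]])
def rc(hx,hy):return [np.r_[c+a*hx*X+b*hy*Y,.02] for a,b in((1,1),(1,-1),(-1,-1),(-1,1))]
for n,I in(('scene',im),('top',t)):
    cv2.imwrite(f'pics/raw_{n}1.png',I)
    for r,col in((rc(.1,.085),(0,0,255)),(rc(.13,.11),(0,255,0))): cv2.polylines(I,[np.round(proj(n,r)*16).astype(int)],True,col,1,shift=4)
    cv2.polylines(I,[np.round(proj(n,E)*16).astype(int)],True,(0,255,255),1,shift=4)
u=proj('scene',[[*c,.05]])[0].astype(int)
A=cv2.resize(im[u[1]-75:u[1]+75,u[0]-75:u[0]+75],(450,450),interpolation=2)
B=cv2.resize(t[175:325,165:280],(345,450),interpolation=2)
cv2.imwrite('pics/c4.png',np.hstack([A,B]))"
```

```text
t 7.38 pos [0.4401 0.2963 0.3021] yaz -0.2700 tilt [-0.0002 -0.0001] q1 0.50 q6 0.77 F [ 0.6  0.7 -2. ] open 21.9
```

View pics/c4.png

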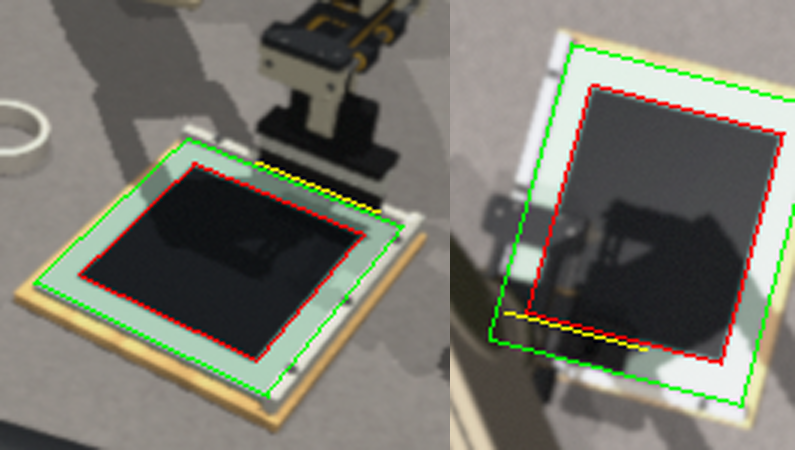

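The pane and film outlines fit in both views, and the blade is over the start. I'll lower it gently.

apply_moves:
  deltas:
    - [15, [0, -0.5, 12], 0]
    - [15, [0, 0, 8], 0]
    - [15, [0, 0, 4], 0]
    - [15, [0, 0, 3], 0]
    - [15, [0, 0, 0], 0]

```text
t: 8.1
tool_pos: [0.4396, 0.2964, 0.2746]
orientation: [-2.5, -1.902, 0.0]
force: [0.2, -0.1, -2.1]
opening: 0.0218
```

apply_moves:
  deltas:
    - [15, [0, 0, 2], 0]
    - [15, [0, 0, 2], 0]
    - [15, [0, 0, 0], 0]

```text
t: 8.48
tool_pos: [0.4399, 0.2965, 0.2712]
orientation: [2.5, 1.902, 0.001]
force: [-0.3, -0.2, 2.9]
opening: 0.0222
```

```bash
python3 -c "
from h import *
st()"
```

```text
t 8.47 pos [0.4399 0.2965 0.2712] yaz -0.2700 tilt [0.0007 0.0004] q1 0.50 q6 0.77 F [-0.3 -0.2  2.9] open 22.2
```

apply_moves:
  deltas:
    - [15, [0, 0, 1.5], 0]
    - [15, [0, 0, 1], 0]
    - [15, [0, 0, 0], 0]

```text
t: 8.85
tool_pos: [0.4399, 0.2965, 0.2686]
orientation: [2.5, 1.902, 0.001]
force: [-1.3, -0.7, 5.0]
opening: 0.0219
```

```bash
python3 -c "
from h import *
plan([.638,.2432,.2687],-.267,20)"
```

```text
t 8.85 pos [0.4399 0.2965 0.2686] yaz -0.2699 tilt [0.0007 0.0003] q1 0.50 q6 0.77 F [-1.3 -0.7  5. ] open 21.9
[0.1, 10.3, -0.0] -0.0001
[0.1, 10.3, -0.0] -0.0001
[0.1, 10.3, -0.0] -0.0001
[0.1, 10.3, -0.0] -0.0001
[0.1, 10.3, -0.0] -0.0001
[0.1, 10.3, -0.0] -0.0001
[0.1, 10.3, -0.0] -0.0001
[0.1, 10.3, -0.0] -0.0001
[0.1, 10.3, -0.0] -0.0001
[0.1, 10.3, -0.0] -0.0001
[0.1, 10.3, -0.0] -0.0001
[0.1, 10.3, -0.0] -0.0001
[0.1, 10.3, -0.0] -0.0001
[0.1, 10.3, -0.0] -0.0001
[0.1, 10.3, -0.0] -0.0001
[0.1, 10.3, -0.0] -0.0001
[0.0, 10.3, -0.0] -0.0001
[0.0, 10.3, -0.0] -0.0001
[0.0, 10.3, -0.0] -0.0001
[0.0, 10.3, -0.0] -0.0001
```

apply_moves:
  deltas:
    - [15, [0.1, 6, 0.3], 0]
    - [15, [0.1, 10, 0.2], 0]
    - [15, [0.1, 10, 0], 0]
    - [15, [0.1, 10, 0], 0]
    - [15, [0.1, 10, 0], 0]

```text
t: 9.48
tool_pos: [0.484, 0.2849, 0.2679]
orientation: [-2.499, -1.902, 0.001]
force: [-4.4, 1.0, 6.0]
opening: 0.022
```

apply_moves:
  deltas:
    - [15, [0.1, 10, 0], 0]
    - [15, [0.1, 10, 0], 0]
    - [15, [0.1, 10, 0], 0]
    - [15, [0.1, 10, 0], 0]
    - [15, [0.1, 10, 0], 0]

```text
t: 10.1
tool_pos: [0.5323, 0.2721, 0.2679]
orientation: [-2.499, -1.902, 0.001]
force: [-3.6, 0.9, 6.1]
opening: 0.0218
```

```bash
cat >> h.py <<'E'
def pane(p):
    yaw=-.267; d=p[:2]-np.array([.5294,.2357]); X=np.array([np.cos(yaw),np.sin(yaw)])
    print("pane x,y mm",np.round([d@X*1e3,(d[1]*X[0]-d[0]*X[1])*1e3],1))
E
python3 -c "
from h import *
pane(st()[0])"
```

```text
t 10.10 pos [0.5323 0.2721 0.2679] yaz -0.2697 tilt [-0.0012  0.0007] q1 0.39 q6 0.66 F [-3.6  0.9  6.1] open 21.8
pane x,y mm [-6.8 35.9]
```

apply_moves:
  deltas:
    - [15, [0.1, 10, 0], 0]
    - [15, [0.1, 10, 0], 0]
    - [15, [0.1, 10, 0], 0]
    - [15, [0.1, 10, 0], 0]
    - [15, [0.1, 10, 0], 0]

```text
t: 10.72
tool_pos: [0.5807, 0.2593, 0.2679]
orientation: [-2.499, -1.902, 0.001]
force: [-5.2, 1.9, 6.7]
opening: 0.0216
```

apply_moves:
  deltas:
    - [15, [0, 10, 0], 0]
    - [15, [0, 10, 0], 0]
    - [15, [0, 10, 0], 0]
    - [15, [0, 10, 0], 0]
    - [15, [0, 10, 0], 0]

```text
t: 11.35
tool_pos: [0.6289, 0.246, 0.2679]
orientation: [-2.499, -1.902, 0.001]
force: [-3.9, 0.9, 7.0]
opening: 0.0221
```

apply_moves:
  deltas:
    - [15, [0, 8, 0], 0]
    - [15, [0, 3, 0], 0]
    - [15, [0, 0, 0], 0]

```text
t: 11.72
tool_pos: [0.6396, 0.2429, 0.2681]
orientation: [-2.5, -1.902, -0.0]
force: [-3.2, 0.7, 6.7]
opening: 0.0217
```

```bash
python3 -c "
from h import *
pane(st()[0])"
```

```text
t 11.72 pos [0.6396 0.2429 0.2681] yaz -0.2700 tilt [-0.0003  0.0006] q1 0.29 q6 0.56 F [-3.2  0.7  6.7] open 21.7
pane x,y mm [104.4  36. ]
```

apply_moves:
  deltas:
    - [15, [0, 0, -15], 0]
    - [15, [0, 0, -20], 0]
    - [15, [0, 0, -15], 0]
    - [15, [0, 0, 0], 0]

```text
t: 12.22
tool_pos: [0.6403, 0.2428, 0.3205]
orientation: [2.499, 1.901, 0.006]
force: [0.2, -0.5, -2.0]
opening: 0.0217
```

```bash
python3 -c "
from h import *
plan([.4200,.2252,.312],-.267,5)"
```

```text
t 12.22 pos [0.6403 0.2428 0.3205] yaz -0.2701 tilt [0.004  0.0011] q1 0.29 q6 0.56 F [ 0.2 -0.5 -2. ] open 21.7
[-15.1, -41.5, 1.7] -0.0006
[-15.1, -41.5, 1.7] -0.0006
[-15.1, -41.5, 1.7] -0.0006
[-15.1, -41.5, 1.7] -0.0006
[-15.0, -41.6, 1.7] -0.0006
```

apply_moves:
  deltas:
    - [15, [-15, -41.5, 0], 0]
    - [15, [-15, -41.5, 0], 0]
    - [15, [-15, -41.5, 0], 0]
    - [15, [-15, -41.5, 2], 0]
    - [15, [-15, -41.5, 5], -0.003]

```text
t: 12.85
tool_pos: [0.4181, 0.2254, 0.3103]
orientation: [-2.497, -1.906, 0.0]
force: [-1.1, 0.6, -0.8]
opening: 0.0217
```

apply_moves:
  deltas:
    - [15, [0, 0, 10], 0]
    - [15, [0, 0, 10], 0]
    - [15, [0, 0, 0], 0]
    - [15, [0, 0, 0], 0]

```text
t: 13.35
tool_pos: [0.4203, 0.2257, 0.2908]
orientation: [2.498, 1.905, -0.0]
force: [0.7, -0.9, -2.1]
opening: 0.0221
```

```bash
python3 -c "
from h import *
pane(st()[0])"
```

```text
t 13.35 pos [0.4203 0.2257 0.2908] yaz -0.2675 tilt [-0.0001 -0.0001] q1 0.39 q6 0.65 F [ 0.7 -0.9 -2.1] open 22.1
pane x,y mm [-102.6  -38.4]
```

Lower 22.5 mm to about 0.268, in stages.

apply_moves:
  deltas:
    - [15, [0, 0, 8], 0]
    - [15, [0, 0, 6], 0]
    - [15, [0, 0, 3], 0]
    - [15, [0, 0, 2], 0]
    - [15, [0, 0, 0], 0]

```text
t: 13.98
tool_pos: [0.4196, 0.2257, 0.272]
orientation: [2.497, 1.906, 0.0]
force: [-1.8, -1.8, 1.8]
opening: 0.0218
```

apply_moves:
  deltas:
    - [15, [0, 0, 2], 0]
    - [15, [0, 0, 1.5], 0]
    - [15, [0, 0, 0], 0]

```text
t: 14.35
tool_pos: [0.4198, 0.2257, 0.2687]
orientation: [2.497, 1.906, 0.001]
force: [-1.3, -0.8, 4.8]
opening: 0.0221
```

apply_moves:
  deltas:
    - [15, [0, 6, 0.3], 0]
    - [15, [0, 10, 0.2], 0]
    - [15, [0, 10, 0], 0]
    - [15, [0, 10, 0], 0]
    - [15, [0, 10, 0], 0]

```text
t: 14.98
tool_pos: [0.464, 0.2139, 0.2681]
orientation: [-2.496, -1.905, -0.0]
force: [-4.1, 0.5, 6.3]
opening: 0.0216
```

apply_moves:
  deltas:
    - [15, [0, 10, 0], 0]
    - [15, [0, 10, 0], 0]
    - [15, [0, 10, 0], 0]
    - [15, [0, 10, 0], 0]
    - [15, [0, 10, 0], 0]

```text
t: 15.6
tool_pos: [0.5122, 0.2007, 0.268]
orientation: [-2.496, -1.905, -0.0]
force: [-4.2, 1.0, 6.5]
opening: 0.022
```

```bash
python3 -c "
from h import *
pane(st()[0])"
```

```text
t 15.60 pos [0.5122 0.2007 0.268 ] yaz -0.2668 tilt [-0.0007  0.001 ] q1 0.28 q6 0.55 F [-4.2  1.   6.5] open 22.0
pane x,y mm [ -7.3 -38.2]
```

apply_moves:
  deltas:
    - [15, [0, 10, 0], 0]
    - [15, [0, 10, 0], 0]
    - [15, [0, 10, 0], 0]
    - [15, [0, 10, 0], 0]
    - [15, [0, 10, 0], 0]

```text
t: 16.23
tool_pos: [0.5604, 0.1876, 0.268]
orientation: [-2.496, -1.905, 0.0]
force: [-3.9, -0.1, 6.1]
opening: 0.0216
```

apply_moves:
  deltas:
    - [15, [0, 10, 0], 0]
    - [15, [0, 10, 0], 0]
    - [15, [0, 10, 0], 0]
    - [15, [0, 10, 0], 0]
    - [15, [0, 10, 0], 0]

```text
t: 16.85
tool_pos: [0.6087, 0.1744, 0.2681]
orientation: [-2.496, -1.906, 0.0]
force: [-4.8, 0.6, 5.5]
opening: 0.0218
```

apply_moves:
  deltas:
    - [15, [0, 8, 0], 0]
    - [15, [0, 3, 0], 0]
    - [15, [0, 0, 0], 0]

```text
t: 17.23
tool_pos: [0.6194, 0.1714, 0.2681]
orientation: [-2.497, -1.906, -0.001]
force: [-2.5, 0.6, 6.8]
opening: 0.0218
```

```bash
python3 -c "
from h import *
pane(st()[0])"
```

```text
t 17.23 pos [0.6194 0.1714 0.2681] yaz -0.2670 tilt [-0.      0.0008] q1 0.19 q6 0.46 F [-2.5  0.6  6.8] open 21.8
pane x,y mm [103.8 -38.3]
```

apply_moves:
  deltas:
    - [15, [0, 0, -20], 0]
    - [15, [0, 0, -48], 0]
    - [15, [0, 0, -48], 0]
    - [15, [0, 0, -48], 0]
    - [15, [0, 0, -48], 0]

```text
t: 17.85
tool_pos: [0.6188, 0.171, 0.4822]
orientation: [2.497, 1.906, 0.001]
force: [-0.2, 0.1, -1.5]
opening: 0.0215
```

```bash
python3 -c "
from h import *
plan([.4855,-.148,.48],-1.534,10)"
```

```text
t 17.85 pos [0.6188 0.171  0.4822] yaz -0.2670 tilt [0.0006 0.0001] q1 0.19 q6 0.46 F [-0.2  0.1 -1.5] open 21.5
[-34.3, -4.4, 0.2] 0.1267
[-34.6, -0.1, 0.2] 0.1267
[-34.3, 4.3, 0.2] 0.1267
[-33.5, 8.6, 0.2] 0.1267
[-32.1, 12.8, 0.2] 0.1267
[-30.3, 16.7, 0.2] 0.1267
[-27.9, 20.4, 0.2] 0.1267
[-25.1, 23.8, 0.2] 0.1267
[-21.9, 26.8, 0.2] 0.1267
[-18.3, 29.3, 0.2] 0.1267
```

apply_moves:
  deltas:
    - [15, [-34.3, -4.4, -1], 0.127]
    - [15, [-34.6, 0, -1], 0.127]
    - [15, [-34.3, 4.3, -1], 0.127]
    - [15, [-33.5, 8.6, 0], 0.127]
    - [15, [-32.1, 12.8, 0], 0.127]

```text
t: 18.48
tool_pos: [0.5519, 0.0106, 0.4836]
orientation: [2.969, 1.025, 0.001]
force: [-0.4, 0.2, -1.7]
opening: 0.022
```

apply_moves:
  deltas:
    - [15, [-30.3, 16.7, 0], 0.127]
    - [15, [-27.9, 20.4, 0], 0.127]
    - [15, [-25.1, 23.8, 0], 0.127]
    - [15, [-21.9, 26.8, 0], 0.127]
    - [15, [-18.3, 29.3, 0], 0.124]

```text
t: 19.1
tool_pos: [0.4849, -0.1488, 0.4836]
orientation: [3.141, 0.051, 0.001]
force: [0.3, -0.1, -1.6]
opening: 0.0222
```

apply_moves:
  deltas:
    - [15, [0, 0, 0], 0]
    - [15, [0, 0, 0], 0]
    - [15, [0, 0, 0], 0]

```text
t: 19.48
tool_pos: [0.486, -0.1471, 0.483]
orientation: [-3.141, -0.061, -0.0]
force: [-0.2, -0.9, -2.1]
opening: 0.0218
```

```bash
python3 -c "
from h import *
plan([.4855,-.148,.348],-1.534,4)"
```

```text
t 19.48 pos [ 0.486  -0.1471  0.483 ] yaz -1.5320 tilt [0.0003 0.0002] q1 -0.40 q6 1.14 F [-0.2 -0.9 -2.1] open 21.8
[-0.1, 0.2, 33.7] 0.0005
[-0.1, 0.2, 33.7] 0.0005
[-0.1, 0.2, 33.7] 0.0005
[-0.1, 0.2, 33.7] 0.0005
```

apply_moves:
  deltas:
    - [15, [-0.5, 0.5, 38], 0.001]
    - [15, [0, 0.5, 38], 0.001]
    - [15, [0, 0.5, 38], 0]
    - [15, [0, 0, 35], 0]
    - [15, [0, 0, 0], 0]

```text
t: 20.1
tool_pos: [0.4843, -0.1482, 0.3306]
orientation: [-3.138, -0.057, 0.009]
force: [-0.4, 0.1, -1.1]
opening: 0.0219
```

```bash
python3 -c "
from h import *
st()
im=viewer.read_camera('scene'); u=proj('scene',[[.485,-.148,.1]])[0].astype(int)
cv2.imwrite('pics/c5.png',cv2.resize(im[u[1]-60:u[1]+60,u[0]-60:u[0]+60],(600,600),interpolation=2))"
```

```text
t 20.10 pos [ 0.4843 -0.1482  0.3306] yaz -1.5343 tilt [-0.0061  0.0027] q1 -0.40 q6 1.14 F [-0.4  0.1 -1.1] open 21.9
```

View pics/c5.png

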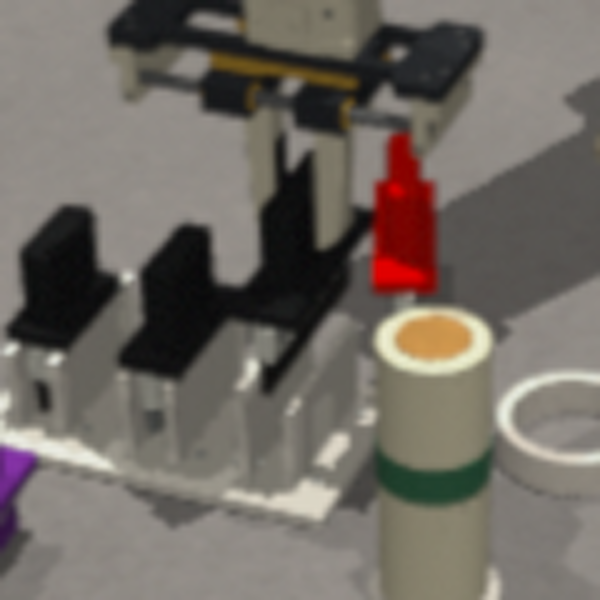

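The blade end, at crop (268,385), sits above the gap between its plates. I'll lower it in.

apply_moves:
  deltas:
    - [15, [0, 0, 8], 0]
    - [15, [0, 0, 8], 0]
    - [15, [0, 0, 8], 0]
    - [15, [0, 0, 6], 0]
    - [15, [0, 0, 0], 0]

```text
t: 20.78
tool_pos: [0.485, -0.1494, 0.303]
orientation: [-3.141, -0.054, 0.002]
force: [-0.5, 0.3, -1.0]
opening: 0.0219
```

apply_moves:
  deltas:
    - [15, [0, 0, 8], 0]
    - [15, [0, 0, 8], 0]
    - [15, [0, 0, 5], 0]
    - [15, [0, 0, 0], 0]
    - [15, [0, 0, 0], 0]

```text
t: 21.4
tool_pos: [0.4853, -0.1495, 0.2829]
orientation: [3.141, 0.055, 0.0]
force: [0.4, -0.2, -3.1]
opening: 0.0217
```

```bash
python3 -c "
from h import *
st()"
```

```text
t 21.40 pos [ 0.4853 -0.1495  0.2829] yaz -1.5360 tilt [ 0.0002 -0.0001] q1 -0.40 q6 1.14 F [ 0.4 -0.2 -3.1] open 21.7
```

No resistance so far, with about 8.5 mm to go.

apply_moves:
  deltas:
    - [15, [0, 0, 4], 0]
    - [15, [0, 0, 3], 0]
    - [15, [0, 0, 1], 0]
    - [15, [0, 0, 0], 0]
    - [15, [0, 0, 0], 0]

```text
t: 22.02
tool_pos: [0.4853, -0.1494, 0.2748]
orientation: [3.141, 0.055, 0.0]
force: [-0.3, 0.5, -1.2]
opening: 0.0218
```

```bash
python3 -c "
from h import *
st()"
```

```text
t 22.02 pos [ 0.4853 -0.1494  0.2748] yaz -1.5360 tilt [ 0.0001 -0.    ] q1 -0.40 q6 1.14 F [-0.3  0.5 -1.2] open 21.8
```

apply_moves:
  deltas:
    - [15, [0, 0, 1], 0]
    - [15, [0, 0, 0], 0]
    - [15, [0, 0, 0], 0]

```text
t: 22.4
tool_pos: [0.4854, -0.1495, 0.2744]
orientation: [3.141, 0.055, 0.001]
force: [-3.3, 0.5, 6.0]
opening: 0.0221
```

Seated: the force rose about 8 N. Release slowly and rise.

apply_moves:
  deltas:
    - [26, [0, 0, 0], 0]
    - [36, [0, 0, 0], 0]
    - [48, [0, 0, 0], 0]
    - [48, [0, 0, 0], 0]
    - [48, [0, 0, 0], 0]

```text
t: 23.02
tool_pos: [0.4852, -0.1494, 0.2737]
orientation: [-3.141, -0.055, 0.0]
force: [-0.3, 0.9, 0.1]
opening: 0.0479
```

apply_moves:
  deltas:
    - [48, [0, 0, -15], 0]
    - [48, [0, 0, -25], 0]
    - [48, [0, 0, -40], 0]
    - [48, [0, 0, -50], 0]
    - [48, [0, 0, -50], 0]

```text
t: 23.65
tool_pos: [0.4849, -0.1493, 0.4565]
orientation: [3.141, 0.055, 0.002]
force: [0.4, -0.4, 0.2]
opening: 0.048
```

apply_moves:
  deltas:
    - [48, [0, -50, 0], 0]
    - [48, [0, -60, 0], 0]
    - [48, [0, -60, 0], 0]
    - [48, [0, -60, 0], 0]
    - [48, [0, 0, 0], 0]

```text
t: 24.28
tool_pos: [0.4765, 0.0841, 0.4551]
orientation: [-3.14, -0.064, -0.002]
force: [0.3, -0.3, 0.4]
opening: 0.0483
```

Run:
```python
from h import *
st()
im=viewer.read_camera('scene'); t=viewer.read_camera('top')
g=t.max(2); b=(g<110).astype(np.uint8)
c=biggest(b,374,228,403,295); print("tool",rect("top",c,.077))
o=cv2.imread("pics/top0.png")
for n,(x0,x1) in dict(mid=(404,431),right=(432,464)).items():
    print(n,[np.round(rect("top",biggest((I.max(2)<90).astype(np.uint8),x0,228,x1,295),.1)[0],4) for I in(o,t)])
cv2.imwrite('pics/c6.png',np.hstack([cv2.resize(t,(400,300)),cv2.resize(im[150:300,190:390],(400,300))]))
```

```text
t 24.27 pos [0.4765 0.0841 0.4551] yaz -1.5299 tilt [0.0014 0.0011] q1 0.07 q6 1.60 F [ 0.3 -0.3  0.4] open 48.3
tool (array([ 0.4843, -0.1475]), array([117.9,  38.7]), np.float64(0.0389))
mid [array([ 0.4924, -0.2152]), array([ 0.4924, -0.215 ])]
right [array([ 0.4988, -0.2863]), array([ 0.4988, -0.2864])]
```

View pics/c6.png

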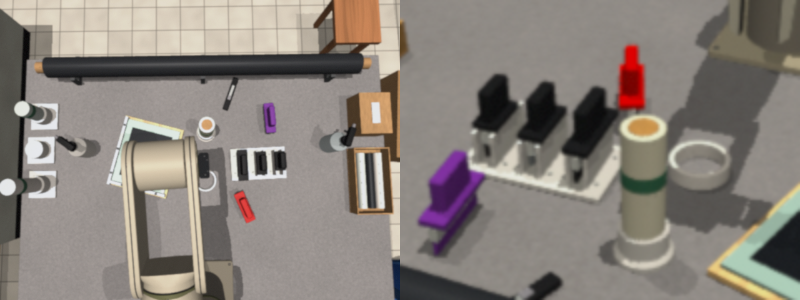

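The squeegee hangs upright in its place, nothing else has moved, and the arm is clear.

```bash
python3 -c "
from h import *
print(order.close_job())"
```

```text
the job is handed in; nothing more can be done
None
```

I pressed the film down in two strokes with the widest black squeegee, hung it back in its own slot, and handed the job in at about 24 s. No verdict was reported.

- **Strokes:** by my pane calibration both ran from about x = -103 to +104 mm, at y ≈ +36 mm (long-fence side) and then y ≈ -38 mm. The blade was square within about 0.01 rad.
- **Push:** the wrist readings, less the squeegee's weight, gave about 7 to 9 N. I lifted the blade about 50 mm clear after the first stroke and over 200 mm after the second.
- **Rack:** the last picture puts the squeegee within about 1 mm of where it started, and upright, aligned within about 0.01 rad. The other two rack tools measured the same as at the start.
- **Other objects:** I checked most of them by eye only, and they looked unmoved. In the last top view the arm hid part of the board and the tape roll; the scene view showed the tape roll in place.
- **Release:** the gripper was open and well away from everything.
- **Disagreements:** none of the checks failed. My first film measurement came out too small because of a bad threshold, and I redid it before moving.

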